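# Clamp a pick display into its rail holder

### The arm

A 6-joint arm with a two-finger parallel gripper is mounted at the origin on the work surface. World frame = base frame: x ahead of the robot, y to its left, z up, the work surface at z = 0. Lengths are in m, angles in rad, forces in N, time in s.
With the tool pointing down it reaches from about 0.275 to 0.825 m from the base axis. Payload 4.9 kg.
Tool frame: the origin (TCP) lies midway between the tips of the shut fingers; the grasp point (between the pads) lies 19 mm behind it (bot.grip_depth is the distance from the TCP to the grasp point, in m); z points along the fingers, y is the line along which they close (so a half turn about z gives the same grasp; the last joint's range is limited). The gripper opens to 85 mm and grips with 20 to 120 N. Pads are 22 mm wide; open, the fingers measure 114 mm over their backs; the gripper's body (76 mm by 85 mm) begins 54 mm behind the grasp point. The pads swing forward as they close: fully open they stand 13 mm farther back than shut.
Start: joints at [1.051, 0.326, -0.193, 1.052, 0, 1.437], TCP at [0.207, 0.51, 0.231] pointing down, gripper open.
Joint ranges: [-2.65, 2.65], [-0.97, 1.79], [-1.3, 1.35], [-1.93, 2.1], [-1.47, 1.37], [-3.14, 3.14]. Speed limits (rad/s): [2.57, 2.57, 3.14, 3.14, 3.14, 3.14].

### API

Orientations are given as a unit quaternion [w, x, y, z].
In Python, from cell import bot gives the robot as it stands. Calls block until the motion is done:
- bot.move_pose(position, orientation): joint-space move of the TCP to a pose.
- bot.move_linear(position, speed=0.15, rotation=None, until_force=None): straight line of the TCP; rotation=None keeps the orientation; speed is the mean speed in m/s. With until_force (N) it stops when the force on the tool has changed by that much, and returns True; else False.
- bot.goto_joints(angles): joint-space move.
- bot.set_gripper(opening, grasp_force=None): opening from 0.0 (shut) to 1.0 (fully open); grasp_force is the grip in N (None keeps the last); returns when the fingers have stopped.
- bot.wait(seconds).
- bot.solve_ik(position, orientation): joint angles nearest the present ones, or None.
- bot.camera(name): name is "scene" or "top"; returns the picture (480x640x3 uint8, red, green, blue); there is no depth.
- bot.calibration(name): a dict with "mtx" (3x3 intrinsics, pixels), "extrinsics" (4x4, takes a point from world to camera coordinates). Camera axes: x right, y down, z forward; pixel columns grow to the right and rows downward; lengths in m; the calibration is good to about 2 mm. A picture is of the moment at which its call begins. calibration takes no time and is no camera call.
A pose or a line that the arm cannot do raises bot.PlanningError and nothing moves.
- bot.close_job(): hands the job in; it is judged then, once.
Trained networks look in the newest picture that a camera, given by its name, has taken for a name from the list of things; names that differ only in an ending like _2 or _b are one class to them, and where a whole thing is asked for, a point or a joint stands for the part that bears it (a point fixed in the world has none). Each returns a list of dicts, best first, with "confidence" (0 to 1); they miss things now and then, are a little off and sometimes report something else, mostly with a low value. They report only what shows in the picture. A call takes as long as a camera call. They do not tell look-alikes from the thing itself.
- bot.search_frame(camera, thing): "bbox" ([left, top, width, height] in pixels, round what is visible of it).
Readings, each from a call of its own:
- bot.read_clock(): time.
- bot.read_joint_positions(): joint angles.
- bot.read_joint_vel(): joint speeds.
- bot.read_joint_efforts(): joint torques, N m.
- bot.read_position(): TCP position.
- bot.read_tool_rot(): TCP orientation.
- bot.read_ft_force(): force on the tool from outside, world axes, zero at the start.
- bot.read_moment(): the same for the moment, N m.
- bot.read_gripper_width(): opening from 0.0 (shut) to 1.0 (fully open).
- bot.read_finger_force(): force on a finger pad.
Only numpy, scipy, OpenCV 4.12 (cv2) and the standard library are available. Lean on these libraries where they do the work, as an engineer would, in place of code of your own. Each camera call takes 0.05 s, during which the arm holds its last target. There are 200 camera calls.

### The job

Push the pick display gently along its channel until its steel tongue is fully home against the back stop of the clamp. Then turn the clamp knob clockwise until the rubber foot just touches the tongue, give it a quarter turn more and no further, and let go. Leave the other things on the bench alone.

Things in the scene. Friction and masses are not known exactly. Their poses are not given: they have to be found in the camera images.
- holder: fixed grey C-shaped clamp. Origin on the bench under the knob axis; x = the way the display slides in; z up. Base 225 x 90 mm (x -170 to +55), top at 20 mm. Channel along x on it, 53 mm wide inside, walls 10 mm thick and 12 high, x -70 to +30. Column 50 mm wide, x +30 to +55, to height 105; a 36 mm wide arm at height 85 to 105 reaches from it to x -18 and carries screw and knob.
- stop (a point): middle of the back stop (the column's face towards -x), at the height of the tongue's middle, 24 mm above the bench; axes as the holder's
- clamp_mouth (a point): fixed point on the screw axis where the rubber foot (36 mm disc on the screw, turning with it) meets the tongue's upper face, 28 mm above the bench. The foot starts about 1 to 4 mm above it, which is 0.6 to 3.2 rad of turning: how much is not known and does not follow from the knob's angle. After the touch the foot gives like a spring, about 9 N/mm after the first 15 N.
- knob: black clamp knob on top of the arm: disc 48 mm across, 8 mm high, with an upright grip bar 50 mm long (its x), 14 mm thick (its y), up to 38 mm above the origin. Origin on the vertical screw axis, 111 mm above the bench; the knob stays at that height as it turns. Clockwise seen from above (yaw falling) lowers the foot, 8 mm a turn; it can turn more than a full turn.
- knob_grip (a point): on the screw axis at mid-height of the grip bar, 135 mm above the bench; turns with the knob. Free turning takes 0.02 to 0.04 N m. At the touch the foot begins to rub on the tongue: the moment needed rises by 0.05 to 0.1 N m within about 0.3 rad, then more slowly, to some 0.15 to 0.2 N m above free turning at a quarter turn (grip the bar with 40 N or more). The knob stays where it is left.
- display_mid (a point): loose pick display, 0.3 kg: middle of its white housing, 28 (x) x 60 (y) x 55 mm high, 28 to 83 mm above the bench, dark window at -x. Under it a steel tongue 8 mm thick, 50 mm wide, runs to 125 mm ahead (+x) of this point and lies on the holder's base in the channel, its tip between the walls, 25 to 55 mm short of the stop.
- tongue_tip (a point): middle of the display tongue's leading edge, at mid-thickness (it meets point stop when fully home); x = forwards
- bin: bystander: blue picking bin, 160 x 100 x 70 mm, origin under its middle
- carton: bystander: cardboard box 120 x 80 x 60 mm, origin under its middle
- tape: bystander: cardboard roll 90 mm across, 45 mm high, standing flat, origin under its middle
- scanner: bystander: black hand scanner lying on the bench, 185 x 60 x 40 mm, origin under it near its middle
There are look-alikes about, which are no part of the job. Leave any orange look-alike of the holder alone.

How it is judged:
By the outcome, as a careful person would: the job done as asked, in the order asked, and still so for the second after the job is handed in, with the robot touching nothing.
It also fails if it takes over 61 s, if anything falls off the work surface, if the arm or the gripper's body presses on something with over 40 N, if the wrist force passes 120 N, or if a joint passes its speed limit or range.

## Working session

There is one attempt and no reset: what is moved stays moved. The work goes in short steps, each a Python script; the robot and the scene stay as the last script left them, time stands still between calls to the robot, and variables do not carry over. Pictures are saved under pics/ and viewed, at most 10 in all, crops included, and the job is handed in when it is done.

```bash
mkdir -p pics; ls
python3 - <<'E'
from cell import bot
import cv2
for c in("scene","top"):
    im=bot.camera(c); cv2.imwrite(f"pics/{c}0.png",im[:,:,::-1])
    k=bot.calibration(c); print(c,k["mtx"].tolist(),k["extrinsics"].round(4).tolist())
    for t in("holder","knob","display_mid","tongue_tip"):
        print(t,[( [round(v) for v in d["bbox"]],round(d["confidence"],2)) for d in bot.search_frame(c,t)])
print(bot.read_clock(),bot.read_tool_rot())
E
```

```text
pics
scene [[474.5874542046634, 0.0, 322.8826428101348], [0.0, 474.5874542046634, 238.7490082163396], [0.0, 0.0, 1.0]] [[0.2113, 0.9774, -0.003, -0.0928], [0.6661, -0.1462, -0.7314, -0.2127], [-0.7153, 0.1525, -0.682, 1.5322], [0.0, 0.0, 0.0, 1.0]]
holder [([340, 255, 47, 72], 0.92), ([176, 183, 46, 67], 0.74), ([243, 283, 75, 92], 0.62)]
knob [([356, 259, 22, 27], 0.94), ([184, 187, 22, 19], 0.75), ([276, 299, 20, 22], 0.59)]
display_mid [([344, 241, 28, 64], 0.8)]
tongue_tip [([347, 243, 25, 56], 0.63), ([333, 255, 56, 73], 0.16)]
top [[502.34134818460063, 0.0, 316.5086883491183], [0.0, 502.34134818460063, 242.5211166423642], [0.0, 0.0, 1.0]] [[0.024, -0.9996, 0.0138, -0.0237], [-0.9962, -0.0251, -0.0833, 0.4745], [0.0837, -0.0118, -0.9964, 1.1719], [0.0, 0.0, 0.0, 1.0]]
holder [([257, 169, 50, 102], 0.87), ([342, 135, 54, 108], 0.85), ([418, 326, 48, 104], 0.77)]
knob [([268, 175, 21, 30], 0.8), ([432, 346, 27, 26], 0.6), ([356, 144, 28, 33], 0.59), ([256, 166, 49, 102], 0.47)]
display_mid [([262, 200, 29, 57], 0.87)]
tongue_tip [([261, 200, 32, 59], 0.98)]
0.5 [-1.65045856e-05  1.91715372e-01  9.81450567e-01 -2.08006647e-05]
```

Run:
```python
import cv2,numpy as np
a=cv2.imread("pics/scene0.png");b=cv2.imread("pics/top0.png")
cv2.imwrite("pics/a.png",cv2.resize(a[170:390,160:450],(791,600),interpolation=cv2.INTER_CUBIC))
cv2.imwrite("pics/b.png",cv2.resize(b[150:290,230:416],(797,600),interpolation=cv2.INTER_CUBIC))
```

```text
(no output)
```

View pics/top0.png

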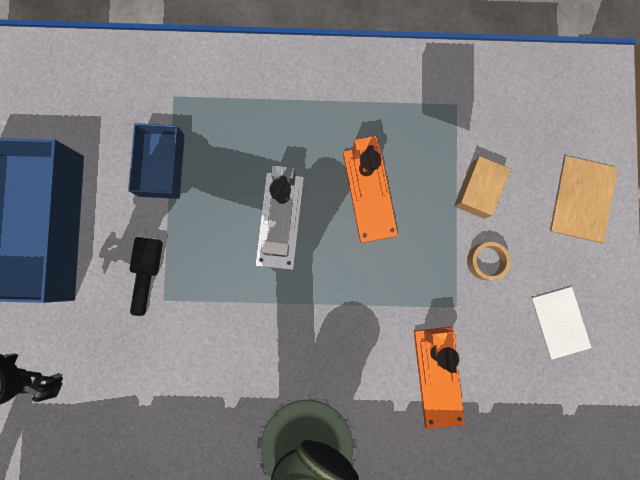

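View pics/a.png

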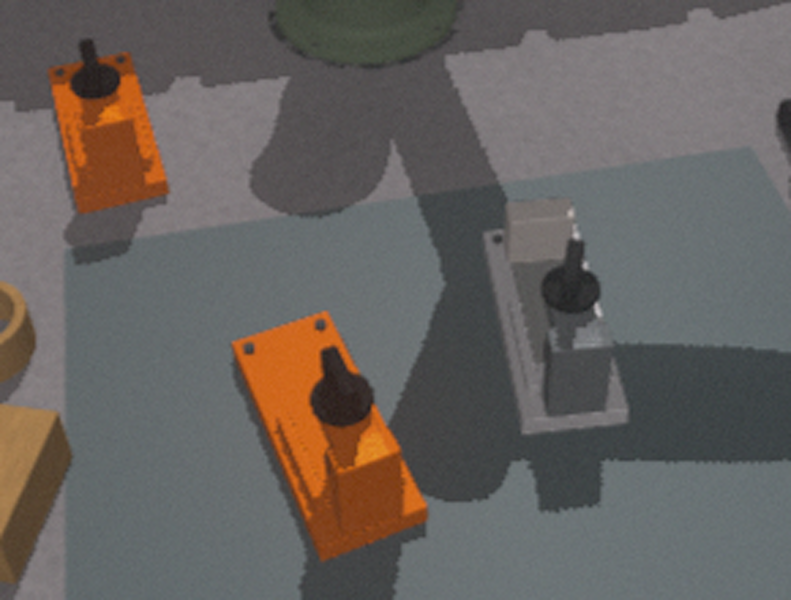

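View pics/b.png

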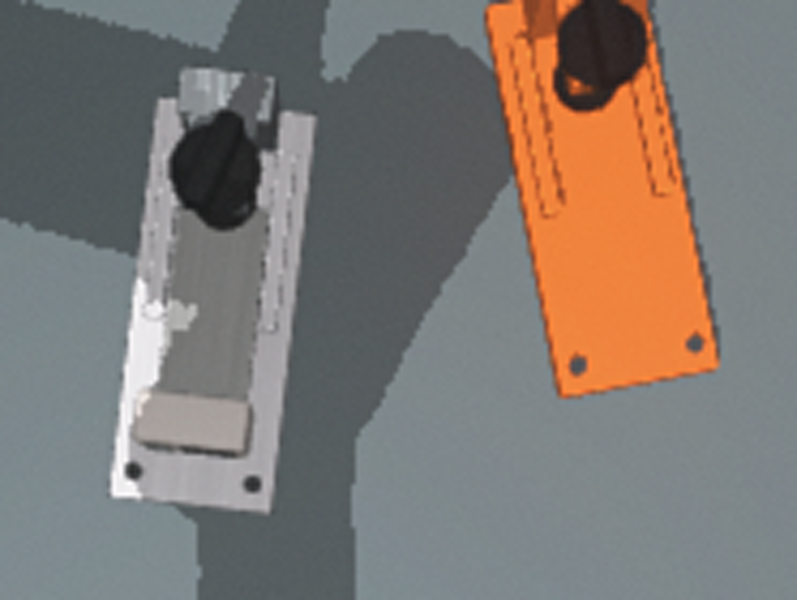

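The grey holder is at top px (257–307, 169–271), with the display housing at about (274, 249) and the knob at (281, 188). The two orange ones are look-alikes. Next I fit the pose from the base corners and check it with an overlay.

```bash
cat > h.py <<'E'
from cell import bot
import cv2,numpy as np
from scipy.optimize import least_squares
from scipy.spatial.transform import Rotation as R
def proj(c,P):
    k=bot.calibration(c);E=k["extrinsics"];q=(np.atleast_2d(P)@E[:3,:3].T+E[:3,3])@k["mtx"].T
    return q[:,:2]/q[:,2:]
def h2w(p,P):
    P=np.atleast_2d(P).astype(float);c,s=np.cos(p[2]),np.sin(p[2])
    return np.c_[p[0]+c*P[:,0]-s*P[:,1],p[1]+s*P[:,0]+c*P[:,1],P[:,2]]
def boxp(x0,x1,y0,y1,z): return [[x0,y0,z],[x1,y0,z],[x1,y1,z],[x0,y1,z]]
def quat(yaw): # tool down, tool y (closing axis) at world yaw direction
    y=np.array([np.cos(yaw),np.sin(yaw),0]);z=np.array([0,0,-1.]);x=np.cross(y,z)
    q=R.from_matrix(np.c_[x,y,z]).as_quat();return q[[3,0,1,2]]
E
cat > fit.py <<'E'
from h import *
px=np.array([[110,496],[270,512],[315,115],[158,98]])/4.285+[230,150]
M=np.array([[-170,45,20],[-170,-45,20],[55,-45,20],[55,45,20]])/1000
f=least_squares(lambda p:(proj("top",h2w(p,M))-px).ravel(),[.55,.05,0]);p=f.x;print(p,f.fun.round(2))
# display offset along x & bar yaw: housing top back edge px
hp=np.array([[133,440],[249,455],[250,402],[143,392]])/4.285+[230,150]
def hm(d): return np.array([[d-14,30,83],[d-14,-30,83],[d+14,-30,83],[d+14,30,83]])/1000
g=least_squares(lambda d:(proj("top",h2w(p,hm(d[0])))-hp).ravel(),[-130]);print("disp x mm",g.x,g.fun.round(1))
np.save("p.npy",np.r_[p,g.x/1000])
for c,(x0,y0,x1,y1) in {"top":(240,150,320,280),"scene":(320,220,400,340)}.items():
    s=600/(y1-y0);im=cv2.imread(f"pics/{c}0.png")[y0:y1,x0:x1];im=cv2.resize(im,None,fx=s,fy=s,interpolation=2)
    def dr(P,col):
        q=(proj(c,h2w(p,np.array(P)/1000))-[x0,y0]+.5)*s;cv2.polylines(im,[q.astype(int)],True,col,1)
    dr(boxp(-170,55,-45,45,20),(0,0,255));dr(boxp(30,55,-25,25,105),(0,255,0));dr(boxp(-18,30,-18,18,105),(0,255,0))
    dr(hm(g.x[0])*1000,(255,0,255))
    for dy,col in((0,(255,255,0)),(.5,(0,255,255)),(-.5,(255,0,0))):
        a=dy;B=[[25*np.cos(a),25*np.sin(a),149],[-25*np.cos(a),-25*np.sin(a),149]];dr(B,col)
    cv2.imwrite(f"pics/ov_{c}.png",im)
a=cv2.imread("pics/ov_top.png");b=cv2.imread("pics/ov_scene.png");cv2.imwrite("pics/ov.png",np.hstack([a,b])[:,:800])
E
python3 fit.py
```

```text
[ 0.58176584  0.07162271 -0.0845699 ] [-0.28  0.08  0.3   0.5   0.33 -0.22 -0.35 -0.37]
disp x mm [-128.25111896] [-0.5  0.5 -1.  -0.1  0.2 -0.1 -1.4 -0.7]
```

View pics/ov.png

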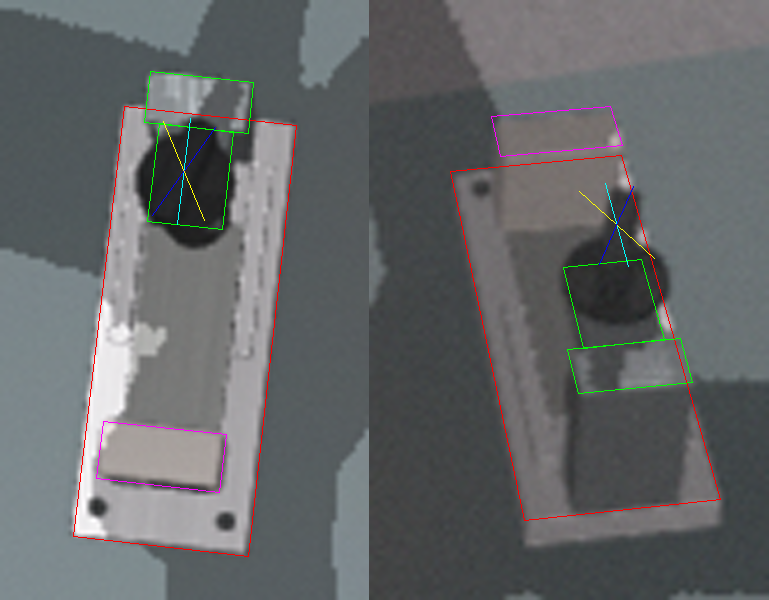

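The fit matches both views: holder at (0.582, 0.072), yaw -0.085, with about 33 mm of gap at the stop. The bar yaw is about -0.35 relative to the holder. Now the push.

```bash
cat > push.py <<'E'
from h import *
p=np.load("p.npy");W=lambda x,y,z:h2w(p[:3],[x,y,z])[0]
q=quat(p[2]+np.pi/2)
j=[bot.solve_ik(W(-.168,0,.15),s) for s in (q,quat(p[2]-np.pi/2))]
print([None if a is None else a.round(2) for a in j])
q=[q,quat(p[2]-np.pi/2)][int(np.argmin([9 if a is None else abs(a[5]) for a in j]))]
bot.move_pose(W(-.168,0,.15),q);bot.set_gripper(0.0)
bot.move_linear(W(-.168,0,.038),.15)
print(bot.read_clock(),bot.read_ft_force().round(2))
def hx(): 
    d=bot.read_position()-np.r_[p[:2],0];c,s=np.cos(p[2]),np.sin(p[2]);return (np.array([c*d[0]+s*d[1],-s*d[0]+c*d[1],d[2]])*1000).round(1)
r=bot.move_linear(W(-.085,0,.038),.025,until_force=7)
print(r,hx(),bot.read_clock(),bot.read_ft_force().round(2))
im=bot.camera("top");cv2.imwrite("pics/top1.png",im[:,:,::-1])
im=bot.camera("scene");cv2.imwrite("pics/scene1.png",im[:,:,::-1])
E
python3 push.py
```

```text
[array([ 0.03,  0.18, -0.63,  0.77,  0.  ,  0.11]), array([ 0.03,  0.18, -0.63,  0.77,  0.  , -3.03])]
3.9167 [ 0.73 -0.32 -0.32]
True [-121.4   -0.    37.5] 5.8 [ 0.5  -0.5  -0.72]
```

```bash
cat > push2.py <<'E'
from h import *
p=np.load("p.npy");W=lambda x,y,z:h2w(p[:3],[x,y,z])[0]
def hx(): 
    d=bot.read_position()-np.r_[p[:2],0];c,s=np.cos(p[2]),np.sin(p[2]);return (np.array([c*d[0]+s*d[1],-s*d[0]+c*d[1],d[2]])*1000).round(1)
for F in(8,12):
    r=bot.move_linear(W(-.100,0,.038),.012,until_force=F)
    print(r,hx(),bot.read_clock(),bot.read_ft_force().round(2))
    bot.wait(.2);print(hx(),bot.read_ft_force().round(2))
im=bot.camera("top");cv2.imwrite("pics/top1.png",im[:,:,::-1])
im=bot.camera("scene");cv2.imwrite("pics/scene1.png",im[:,:,::-1])
a=cv2.resize(cv2.imread("pics/top1.png")[150:280,235:321],None,fx=4.6,fy=4.6,interpolation=2)
b=cv2.resize(cv2.imread("pics/scene1.png")[215:345,320:405],None,fx=4.6,fy=4.6,interpolation=2)
im=np.hstack([a,b]);im=(255*(im/255.)**.6).astype('uint8');cv2.imwrite("pics/c1.png",im[:600,:800])
E
python3 push2.py
```

```text
True [-1.218e+02 -1.000e-01  3.630e+01] 6.6083 [ 0.14 -0.43 -0.41]
[-122.3   -0.2   36.1] [-0.1  -0.48  0.6 ]
True [-122.2   -0.3   35.2] 7.5833 [0.02 0.53 0.48]
[-122.8   -0.3   35. ] [ 0.42 -0.05  0.03]
```

View pics/c1.png

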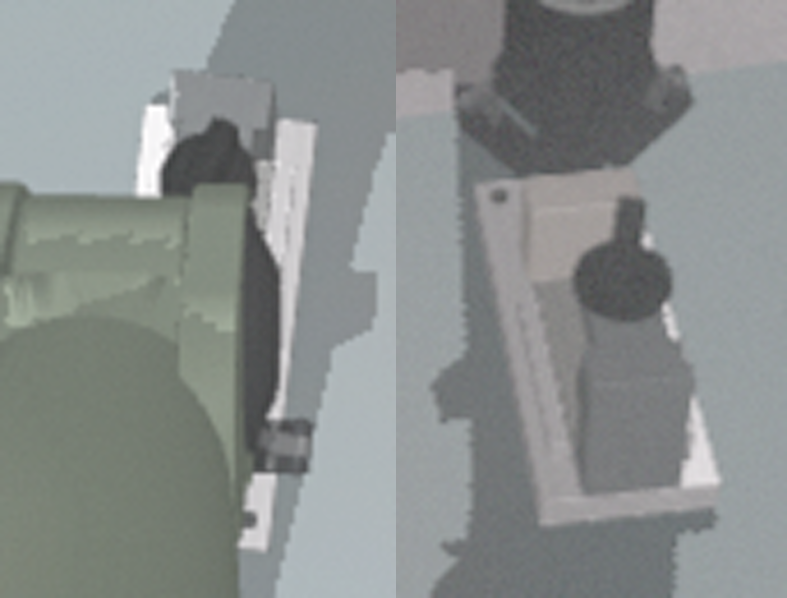

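The display has moved forward and the finger meets a rigid stop at x≈-122 each time, which agrees with home. I'll back off and check the housing from above.

```bash
cat > chk.py <<'E'
from h import *
p=np.load("p.npy");W=lambda x,y,z:h2w(p[:3],[x,y,z])[0]
bot.move_linear(W(-.165,0,.038),.1);bot.move_linear(W(-.165,0,.24),.3)
# move aside so that the cameras see
bot.move_pose(W(-.10,.20,.24),bot.read_tool_rot())
print(bot.read_clock())
for c in("top","scene"): cv2.imwrite(f"pics/{c}2.png",bot.camera(c)[:,:,::-1])
ims=[]
for c,(x0,y0,x1,y1) in {"top":(240,150,320,280),"scene":(320,215,405,345)}.items():
    s=600/(y1-y0);im=cv2.imread(f"pics/{c}2.png")[y0:y1,x0:x1];im=cv2.resize(im,None,fx=s,fy=s,interpolation=2)
    im=(255*(im/255.)**.6).astype('uint8')
    def dr(P,col):
        q=(proj(c,h2w(p[:3],np.array(P)/1000))-[x0,y0]+.5)*s;cv2.polylines(im,[q.astype(int)],True,col,1)
    dr(boxp(-109,-81,-30,30,83),(255,0,255))
    a=-.35;
    for o in(-7,7): dr([[25*np.cos(a)-o*np.sin(a),25*np.sin(a)+o*np.cos(a),149],[-25*np.cos(a)-o*np.sin(a),-25*np.sin(a)+o*np.cos(a),149]],(0,255,255))
    ims.append(im)
cv2.imwrite("pics/c2.png",np.hstack(ims)[:600,:800])
E
python3 chk.py
```

```text
10.1333
```

View pics/c2.png

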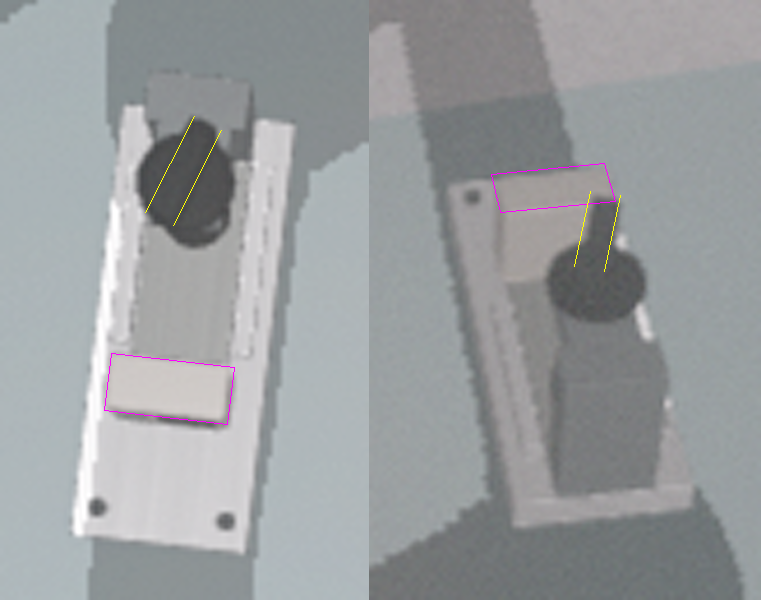

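The housing sits on the predicted home outline and the bar is at about -0.3 relative to the holder. Now I grip the knob, starting with the wrist joint at the end of its range that leaves the most clockwise travel.

```bash
cat > grip.py <<'E'
from h import *
p=np.load("p.npy");W=lambda x,y,z:h2w(p[:3],[x,y,z])[0]
by=p[2]-.3
c=[]
for k in(np.pi/2,-np.pi/2):
    j=bot.solve_ik(W(0,0,.2),quat(by+k))
    if j is not None: c+=[np.r_[j[:5],j[5]+d] for d in(-2*np.pi,-np.pi,0,np.pi,2*np.pi) if abs(j[5]+d)<3.1]
a=bot.solve_ik(W(0,0,.2),quat(by+np.pi/2));b=bot.solve_ik(W(0,0,.2),quat(by+np.pi/2-.2))
s=np.sign(b[5]-a[5]);print("cw j6 sign",s,[x[5].round(2) for x in c],a.round(2))
j=min(c,key=lambda x:s*x[5]);bot.set_gripper(1.0);bot.goto_joints(j);print(bot.read_position().round(4),bot.read_tool_rot().round(3),W(0,0,.2))
f0=bot.read_ft_force();m0=np.mean([bot.read_moment() for _ in range(5)],0)
print(bot.move_linear(W(0,0,.125),.1,until_force=15),bot.read_position().round(4))
bot.set_gripper(0.0,60);bot.wait(.2)
print(bot.read_clock(),bot.read_gripper_width(),bot.read_finger_force(),f0.round(2),m0.round(3),bot.read_ft_force().round(2),bot.read_moment().round(3),bot.read_joint_positions().round(3),bot.read_position().round(4),W(0,0,.125))
np.save("s.npy",[s])
for n in("scene","top"): cv2.imwrite(f"pics/{n}3.png",bot.camera(n)[:,:,::-1])
E
python3 grip.py
```

```text
cw j6 sign 1.0 [np.float64(-2.76), np.float64(0.38), np.float64(-2.76), np.float64(0.38)] [-0.    0.41 -0.14  1.01  0.    0.38]
[0.5818 0.0718 0.2001] [-0.     0.982 -0.191  0.   ] [0.58176584 0.07162271 0.2       ]
False [0.5823 0.0716 0.1255]
15.4833 0.1522465206386269 60.01345217227936 [-0.22  0.57 -0.18] [0.024 0.002 0.013] [0.1  5.34 1.71] [ 0.922 -0.116 -0.037] [-2.00e-03  4.80e-01 -2.45e-01  8.45e-01  4.00e-03 -2.76e+00] [0.5824 0.0734 0.1255] [0.58176584 0.07162271 0.125     ]
```

```bash
cat > turn.py <<'E'
import sys,os,json
from h import *
tot,step,thr=float(sys.argv[1]),float(sys.argv[2]),float(sys.argv[3])
L=json.load(open("log.json")) if os.path.exists("log.json") else []
def yaw():
    w,x,y,z=bot.read_tool_rot();v=R.from_quat([x,y,z,w]).apply([0,1,0]);return np.arctan2(v[1],v[0])
if L: st=json.load(open("st.json"));C=np.array(st["C"]);Y=st["Y"];Y0=st["Y0"]
else: C=bot.read_position();C[2]=.125;Y=Y0=yaw()
n=round(tot/step);base=np.median([l[1] for l in L[2:]]) if len(L)>5 else None
for i in range(n):
    Y-=step;j=bot.solve_ik(C,quat(Y));now=bot.read_joint_positions()
    assert j is not None and abs(j-now).max()<.4,(j,now)
    bot.goto_joints(j)
    m=np.mean([bot.read_moment()[2] for _ in range(12)]);f=bot.read_ft_force();P=bot.read_position()
    e=P-C;e[2]=0
    C=C+.6*e
    a=-((yaw()-Y0+np.pi/2-(Y-Y0))%np.pi-np.pi/2+(Y-Y0))
    L.append([round(a,4),round(m,4),bot.read_clock()]);print(round(Y0-Y,2),*L[-1],f.round(1),(e*1000).round(1)[:2])
    json.dump(L,open("log.json","w"));json.dump(dict(C=C.tolist(),Y=Y,Y0=Y0),open("st.json","w"))
    if len(L)>6 and m>thr and L[-2][1]>thr: break
E
python3 turn.py 0.6 0.1 9
```

```text
0.1 0.0975 -0.0309 15.8333 [-0.6  0.7  5.6] [0.1 0.2]
0.2 0.1979 -0.0766 16.0833 [-1.5  0.9  6.1] [0.1 0.2]
0.3 0.2979 -0.0744 16.3333 [-0.9  1.1  5.2] [0.1 0.2]
0.4 0.398 -0.0298 16.5833 [-0.9  0.1  4.4] [0.1 0.2]
0.5 0.498 -0.0429 16.8333 [-1.   1.4  4.8] [0.2 0.1]
0.6 0.598 -0.0534 17.0833 [-1.5 -0.3  5.1] [0.1 0.2]
```

```bash
sed -i 's/^    m=np.mean.*$/    S=[]\n    for _ in range(10): bot.wait(.02);S.append([bot.read_moment()[2],bot.read_joint_efforts()[5]])\n    S=np.array(S);m=S[:,0].mean();print("sd",S.std(0).round(3),"eff",S[:,1].mean().round(4),end=" ");f=bot.read_ft_force();P=bot.read_position()/' turn.py; python3 turn.py 0.3 0.1 9
```

```text
sd [0.024 0.011] eff -0.0338 0.7 0.6977 -0.0502 17.5 [-1.9  0.4  5.1] [0.1 0.1]
sd [0.023 0.011] eff -0.0337 0.8 0.7973 -0.0418 17.9167 [-1.2  1.5  4.8] [0.2 0.1]
sd [0.026 0.011] eff -0.0341 0.9 0.8972 -0.0454 18.3333 [-0.8  1.2  6. ] [0.2 0.1]
```

```bash
sed -i 's/^    C=C+.6\*e/    C=C+np.r_[f[:2],0]*1.0e-4/; s/^    S=np.array(S);m=S\[:,0\].mean();/    S=np.array(S);mm=S[:,0].mean();m=abs(S[:,1].mean());/; s/print("sd".*end=" ")/print("mz",mm.round(3),end=" ")/' turn.py; python3 turn.py 2.4 0.1 .062
```

```text
mz -0.042 1.0 0.9973 0.0343 18.75 [-1.2  0.5  6.3] [0.2 0. ]
mz -0.046 1.1 1.0955 0.032 19.1667 [-0.9  0.6  5.7] [0.4 0. ]
mz -0.031 1.2 1.1942 0.0322 19.5833 [-0.7  0.9  5.1] [ 0.6 -0. ]
mz -0.038 1.3 1.2932 0.0316 20.0 [0.6 0.4 5.9] [ 0.8 -0.1]
mz -0.037 1.4 1.3932 0.0323 20.4167 [1.1 0.3 3.9] [ 0.8 -0.1]
mz -0.041 1.5 1.4933 0.0323 20.8333 [0.5 0.8 3.7] [ 0.8 -0.2]
mz -0.032 1.6 1.5926 0.0314 21.25 [ 1.1 -0.9  5.4] [ 0.9 -0.3]
mz -0.047 1.7 1.6925 0.032 21.6667 [1.  0.2 4.7] [ 0.9 -0.2]
mz -0.005 1.8 1.7926 0.0318 22.0833 [ 0.7 -0.9  5.5] [ 0.9 -0.3]
mz -0.042 1.9 1.8926 0.0318 22.5 [1.8 0.5 5.2] [ 0.9 -0.3]
mz -0.049 2.0 1.9926 0.0318 22.9167 [ 0.5 -0.1  5.8] [ 0.8 -0.4]
mz -0.051 2.1 2.0926 0.0316 23.3333 [ 0.5 -1.   6.1] [ 0.9 -0.4]
mz -0.04 2.2 2.1927 0.0316 23.75 [ 0.5 -0.5  4.2] [ 0.9 -0.5]
mz -0.057 2.3 2.2927 0.0315 24.1667 [ 2.  -1.5  4.8] [ 0.9 -0.5]
mz -0.06 2.4 2.3927 0.0373 24.5833 [-0.4 -1.4  6.1] [ 0.7 -0.4]
mz -0.056 2.5 2.4927 0.0471 25.0 [ 0.8 -1.2  5.9] [ 0.9 -0.4]
mz -0.075 2.6 2.5928 0.0709 25.4167 [ 1.7 -0.8  5.3] [ 0.8 -0.4]
mz -0.106 2.7 2.6929 0.0991 25.8333 [ 0.2 -0.2  6.1] [ 0.7 -0.5]
```

The moment starts to rise at about 2.29 rad, which is the touch. The target is therefore about 3.86 rad.

```bash
python3 turn.py 1.1 0.1 9
```

```text
mz -0.114 2.8 2.7931 0.1054 26.25 [ 0.5 -2.   6.3] [ 0.7 -0.6]
mz -0.103 2.9 2.893 0.1081 26.6667 [-1.2 -0.8  6.4] [ 0.6 -0.5]
mz -0.12 3.0 2.993 0.1139 27.0833 [-0.6 -1.9  6.5] [ 0.7 -0.5]
mz -0.129 3.1 3.093 0.1223 27.5 [-0.6 -1.4  5.1] [ 0.8 -0.4]
mz -0.144 3.2 3.1929 0.1371 27.9167 [ 0.7 -0.8  6. ] [ 0.8 -0.4]
mz -0.15 3.3 3.2929 0.1293 28.3333 [-0.7 -1.   5.9] [ 0.7 -0.4]
mz -0.11 3.4 3.393 0.1218 28.75 [ 0.3 -1.1  6.8] [ 0.7 -0.4]
mz -0.141 3.5 3.4929 0.1141 29.1667 [-0.2 -0.8  6. ] [ 0.6 -0.4]
mz -0.12 3.6 3.5929 0.1066 29.5833 [-0.7 -1.2  6.9] [ 0.6 -0.4]
mz -0.111 3.7 3.6929 0.0992 30.0 [-1.2 -0.2  7.1] [ 0.5 -0.4]
mz -0.117 3.8 3.7929 0.0916 30.4167 [-1.5 -1.2  7.4] [ 0.6 -0.4]
```

Moment stopped rising after 3.2 rad, so before going on I check the grip and take a look.

Run:
```python
from h import *
print(bot.read_gripper_width(),bot.read_finger_force(),bot.read_joint_positions().round(3),bot.read_position().round(4),bot.read_moment().round(2),bot.read_joint_efforts().round(2))
for c in("scene","top"): cv2.imwrite(f"pics/{c}4.png",bot.camera(c)[:,:,::-1])
b=[cv2.resize(cv2.imread(f"pics/scene{k}.png")[205:345,315:405],None,fx=4.25,fy=4.25,interpolation=2) for k in(3,4)]
im=np.hstack(b);cv2.imwrite("pics/c4.png",(255*(im/255.)**.6).astype('uint8')[:600,:800])
```

```text
0.14703572464355855 60.75949430465698 [-2.000e-03  4.830e-01 -2.390e-01  8.470e-01 -1.000e-03  1.033e+00] [0.5843 0.0723 0.1256] [-0.13  0.04 -0.09] [  0.64 -46.15  21.77  -0.12   0.19  -0.1 ]
```

View pics/c4.png

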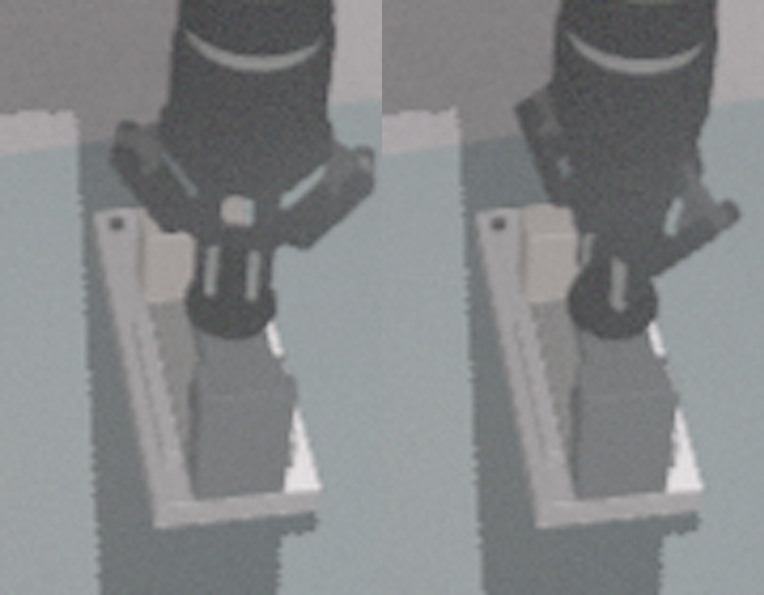

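The grip is flush (width 0.147, 60 N), so the knob turned with the tool. The flattening is static relaxation. I finish the last 0.08 rad, release, lift and check.

```bash
python3 turn.py 0.08 0.08 9
cat > rel.py <<'E'
from h import *
p=np.load("p.npy");W=lambda x,y,z:h2w(p[:3],[x,y,z])[0]
bot.set_gripper(0.25);bot.wait(.2);bot.set_gripper(1.0)
P=bot.read_position();bot.move_linear(P+[0,0,.13],.15)
j=bot.read_joint_positions();j[0]+=.5;bot.goto_joints(j);bot.wait(.3);print(bot.read_clock())
for c in("top","scene"): cv2.imwrite(f"pics/{c}5.png",bot.camera(c)[:,:,::-1])
import json;st=json.load(open("st.json"));a=st["Y"]-p[2]-np.pi/2;print("bar rel",a)
ims=[]
for c,(x0,y0,x1,y1) in {"top":(240,150,320,280),"scene":(320,215,405,345)}.items():
    s=600/(y1-y0);im=cv2.imread(f"pics/{c}5.png")[y0:y1,x0:x1];im=cv2.resize(im,None,fx=s,fy=s,interpolation=2)
    im=(255*(im/255.)**.6).astype('uint8')
    def dr(P,col):
        q=(proj(c,h2w(p[:3],np.array(P)/1000))-[x0,y0]+.5)*s;cv2.polylines(im,[q.astype(int)],True,col,1)
    dr(boxp(-109,-81,-30,30,83),(255,0,255))
    for o in(-7,7): dr([[25*np.cos(a)-o*np.sin(a),25*np.sin(a)+o*np.cos(a),149],[-25*np.cos(a)-o*np.sin(a),-25*np.sin(a)+o*np.cos(a),149]],(0,255,255))
    ims.append(im)
cv2.imwrite("pics/c5.png",np.hstack(ims)[:600,:800])
E
python3 rel.py
```

```text
mz -0.077 3.88 3.8727 0.0545 30.9333 [-0.2 -0.3  6.9] [ 0.7 -0.4]
34.4583
bar rel -7.320508544587767
```

View pics/c5.png

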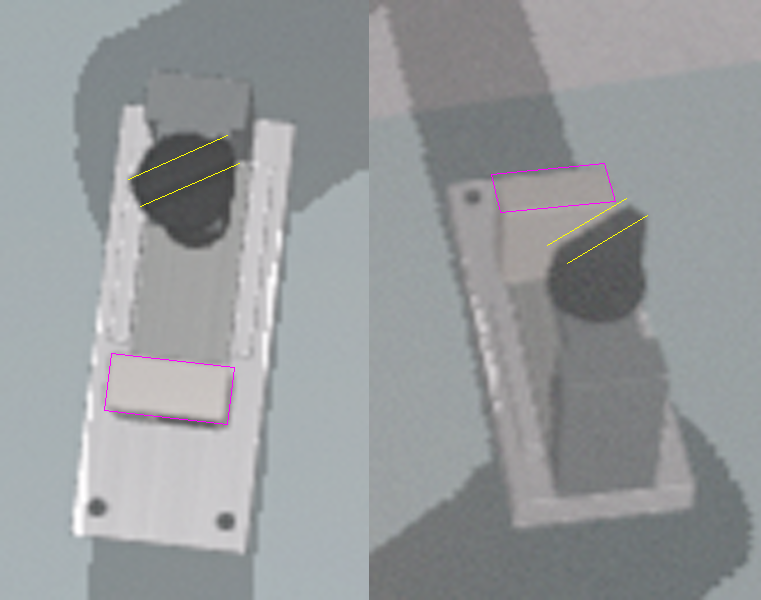

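The knob bar lies along the commanded direction (scene crop about (548,245) to (645,210)). The display hasn't moved from the home outline, and the robot is clear.

```bash
python3 -c "
from cell import bot
print(bot.close_job())"
```

```text
the job is handed in; nothing more can be done
None
```

I pushed the display home against the stop, turned the knob clockwise about 1.55 rad past the felt touch (just under a quarter turn, with the touch point good to about 0.05 rad), let go, and handed the job in at about 35 s.

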